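# Find the foil carton that still has its roll and stand it in the crock

## Task

Three identical closed foil cartons lie on the chopping board, but only one still has its roll of foil in it, which you can tell only by its weight in the hand. Stand that one upright in the open stoneware utensil crock, right down on the crock's floor, and leave the two empty cartons lying flat on the board; do not tip over the crock or push the jar, mug, pepper mill, fruit and vegetables about.

Things in the scene. Friction and masses are not known exactly. Their poses are not given: they have to be found in the camera images.
- carton_a: one of three identical closed off-white foil cartons, stiff card, 40 x 40 mm, 305 mm long (its x axis), lying z up on the board; origin at its centre, 20 mm above the board's top. Empty it weighs about 45 g, with its roll 280 to 400 g in all (roll (foil_roll) as long as the carton: it balances at the middle). Which one has the roll changes from start to start and cannot be seen.
- carton_b: as carton_a: same size, look and axes; full or empty is not known beforehand
- carton_c: as carton_a: same size, look and axes; full or empty is not known beforehand
- board: wooden chopping board, 400 x 340 x 14 mm, fixed; origin at the centre of its underside, top 14 mm higher, x along its 400 mm side. The cartons lie on it side by side, parallel to its x axis, about 110 mm apart, with room for the fingers between them.
- crock: round plain grey-brown stoneware utensil crock, empty, no lid, 1.1 kg, free to slide: outside 115 mm across, 125 mm high, walls 5 mm (mouth 105 mm), inner floor 8 mm above its underside; origin at the centre of its underside, z up. Stands on the counter left or right of the board. A carton stood in it may lean on the rim.
- jar: bystander: lidded white ceramic storage jar with wooden lid, 108 mm across, 146 mm high; origin at the centre of its underside
- apple: bystander: red apple, 74 mm across, 68 mm high; origin at the centre of its underside
- orange: bystander: orange, 80 mm across, 76 mm high; origin at the centre of its underside
- tomato: bystander: tomato, 72 mm across, 58 mm high; origin at the centre of its underside
- pepper: bystander: red bell pepper, 74 mm across, 92 mm high; origin at the centre of its underside
- mug: bystander: white mug, 82 mm across, 95 mm high, handle to its +y; origin at the centre of its underside
- mill: bystander: turned dark-wood pepper mill, 54 mm across, 182 mm high; origin at the centre of its underside
Not all that is in view belongs to the job. What is shaped like the crock but blue is not meant.

How it is judged:
By the outcome, as a careful person would: the job done as asked, in the order asked, and still so for the second after the job is handed in, with the robot touching nothing.
It also fails if it takes over 58 s, if anything falls off the work surface, if the arm or the gripper's body presses on something with over 40 N, if the wrist force passes 120 N, or if a joint passes its speed limit or range.

## Robot

A 6-joint arm with a two-finger parallel gripper is mounted at the origin on the work surface. World frame = base frame: x ahead of the robot, y to its left, z up, the work surface at z = 0. Lengths are in mm, angles in rad, forces in N, time in s.
With the tool pointing down it reaches from about 400 to 925 mm from the base axis. Payload 12.5 kg.
Tool frame: the origin (TCP) lies midway between the tips of the shut fingers; the grasp point (between the pads) lies 19 mm behind it; z points along the fingers, y is the line along which they close (so a half turn about z gives the same grasp; the last joint's range is limited). The gripper opens to 95 mm and grips with 3 to 60 N. Pads are 20 mm wide; open, the fingers measure 119 mm over their backs; the gripper's body (75 mm by 180 mm) begins 59 mm behind the grasp point.
Start: joints at [-1.376, 0.491, 1.559, -0, 1.092, -0.106], TCP at [185.201, -596.948, 214.661] pointing down, gripper open.
Joint ranges: [-3.1, 3.1], [-0.84, 2.19], [0.05, 2.79], [-1.13, 4.28], [0.06, 2.93], [-2.69, 2.69]. Speed limits (rad/s): [2.22, 2.22, 2.79, 3.14, 3.14, 3.14].

## Interface

Orientations are given as [roll, pitch, yaw] about the fixed x, y, z axes, in that order (R = Rz(yaw) Ry(pitch) Rx(roll)).
In Python, from cell import env gives the robot as it stands.
- The arm moves only by the shell command python3 -m inch 'ROWS'. ROWS is JSON, a list of rows, each a list of 7 numbers: the turn, a rotation vector about the tool's x, y, z in rad, then the shift along the tool's x, y, z in cm, then the closure, from -1 (fully open) to 1 (shut). A call has 1 to 20 rows; each row shifts and turns the commanded pose from where the row before left it, along the tool's axes as they then stand; what a row does not reach is not made up. A row lasts 1/8 s, in which the tool goes at most 62.5 mm and 10.7 degrees, less where a joint would pass 70% of its speed; a pose out of reach is approached as far as the arm can. A call with a gripper value outside its range is refused whole. The fingers move at their own pace and stop on an object; the grip force is fixed at half the most. Time passes only in rows, so rows that do not move let the fingers close. It gives the time, the measured TCP pose, the force, the opening and the grip force at its end, in the units of the state.
- env.state(): the state, without advancing time (a new reading comes with each control period).
- env.read_camera(name): name is "scene" or "top"; returns a dict with "img" (420x560x3 uint8, red, green, blue), "depth" (420x560 float32, mm along the optical axis (not along the pixel's ray), 0 where there is no reading), "fx", "fy", "cx", "cy" (pixels), "D" ([k1, k2, p1, p2, k3] as OpenCV has them; the pictures are not rectified), "position" and "orientation" of the camera in the world. Camera axes: x right, y down, z forward; pixel columns grow to the right and rows downward; lengths in mm; the calibration is good to about 2 mm. A picture is of the moment at which its call begins.
- env.job_done(): hands the job in; it is judged then, once.
Trained networks look in a picture, given as the dict that the camera call returned (one of the last four; its "shot" number tells which), for a name from the list of things; names that differ only in an ending like _2 or _b are one class to them, and where a whole thing is asked for, a point or a joint stands for the part that bears it (a point fixed in the world has none). Each returns a list of dicts, best first, with "score" (0 to 1); they miss things now and then, are a little off and sometimes report something else, mostly with a low value. They report only what shows in the picture. A call takes as long as a camera call. They do not tell look-alikes from the thing itself.
- env.find_in(picture, target): "centre" ([x, y, z] in mm, in the coordinates of the camera as it stood for that picture, good to about 4 mm: the middle of the surface that is visible of it).
- env.trace(picture, target): "mask" (420x560 bool, what is visible of it).
The state is a dict: "t": time; "joints": joint angles; "qvel": joint speeds; "tau": joint torques, N m; "eef_pos": TCP position; "tcp_rot": TCP orientation; "ft_force": force on the tool from outside, world axes, zero at the start; "moment": the same for the moment, N m; "opening": opening from 0.0 (shut) to 1.0 (fully open); "grip_force": force on a finger pad.
Only numpy, scipy, OpenCV 4.12 (cv2) and the standard library are available. Lean on these libraries where they do the work, as an engineer would, in place of code of your own. Each camera call takes 0.05 s, during which the arm holds its last target. There are 200 camera calls.

## Working session

There is one attempt and no reset: what is moved stays moved. The work goes in short steps, Python scripts to look and compute and a shell command to move; the robot and the scene stay as the last step left them, time stands still between calls to the robot, and variables do not carry over. Pictures are saved under pics/ and viewed, at most 10 in all, crops included, and the job is handed in when it is done.

```bash
mkdir -p pics; ls
cat > h.py <<'E'
import numpy as np,cv2
from scipy.spatial.transform import Rotation as R
from cell import env
def ori(o):
    o=np.array(o,float)
    if o.shape==(3,3): return o
    return R.from_euler('xyz',o).as_matrix() if o.size==3 else R.from_quat(o).as_matrix()
def w(p,c): return ori(p['orientation'])@np.array(c)+np.array(p['position'])
def cloud(p):
    v,u=np.mgrid[0:420,0:560]
    K=np.array([[p['fx'],0,p['cx']],[0,p['fy'],p['cy']],[0,0,1.]])
    n=cv2.undistortPoints(np.stack([u,v],-1).reshape(-1,1,2).astype(float),K,np.array(p['D'],float)).reshape(420,560,2)
    c=np.dstack([n,np.ones((420,560))])*p['depth'][...,None]
    return c@ori(p['orientation']).T+np.array(p['position'])
E
python3 - <<'E'
from h import *
np.set_printoptions(precision=1,suppress=True)
print(env.state())
ims=[]
for n in ['top','scene']:
    p=env.read_camera(n); print(n,p['position'],p['orientation'],p['fx'])
    ims.append(p['img'])
    C=cloud(p)
    for t in ['carton_a','crock','board','jar','apple','orange','tomato','pepper','mug','mill']:
        for d in env.trace(p,t)[:4]:
            m=d['mask']&(p['depth']>0)
            if m.sum()<20: continue
            q=C[m]; r=cv2.minAreaRect(q[:,:2].astype(np.float32)); v,u=np.nonzero(m)
            print(t,round(d['score'],2),'px',int(u.mean()),int(v.mean()),'rect',np.round(r[0]),np.round(r[1]),round(r[2],1),'z',np.percentile(q[:,2],[2,50,98]), 'rgb',p['img'][m].mean(0))
    cv2.imwrite(f'pics/{n}1.png',p['img'][:,:,::-1])
E
```

```text
pics
{'t': 0.0, 'joints': array([-1.4,  0.5,  1.6, -0. ,  1.1, -0.1]), 'qvel': array([-0.,  0.,  0., -0., -0., -0.]), 'tau': array([  0. , -61.3, -25.8,   0.1,   0. ,  -0. ]), 'eef_pos': array([ 185.1, -596.7,  214.1]), 'tcp_rot': array([-3.1, -0. ,  0.3]), 'ft_force': array([-1. ,  0.1,  0.2]), 'moment': array([-0.,  0.,  0.]), 'grip_force': 0.0, 'opening': 1.0016757179902436}
top [ 383.3   23.3 1499.5] [-3.1 -0.  -1.6] 438.0326157999178
carton_a 0.94 px 243 214 rect [479. 147.] [305.  47.] 4.6 z [25.8 53.5 59.9] rgb [178.  171.4 162.5]
carton_a 0.71 px 276 209 rect [501.  37.] [308.  44.] 5.0 z [45.8 53.6 60. ] rgb [179.2 172.4 163.6]
carton_a 0.61 px 306 195 rect [545. -64.] [306.  41.] 5.3 z [31.5 53.6 60.1] rgb [177.5 171.1 162. ]
crock 0.83 px 166 204 rect [506. 411.] [146. 117.] 80.1 z [  1.3  38.7 127.3] rgb [76.7 71.7 66.8]
crock 0.81 px 127 257 rect [318. 531.] [117. 154.] 50.6 z [  2.2  50.1 127.5] rgb [50.5 59.9 95.9]
crock 0.64 px 120 160 rect [651. 556.] [115. 112.] 85.5 z [  3.8  62.3 128.1] rgb [46.4 56.2 93.4]
board 0.83 px 275 204 rect [516.  42.] [402. 342.] 5.5 z 
[... 2166 characters left out ...]
9.3  82.   14.8]
tomato 0.5 px 374 228 rect [305. 333.] [58. 65.] 55.2 z [22.2 50.7 62.8] rgb [120.5  34.8  19.7]
pepper 0.71 px 172 195 rect [ 686. -321.] [67. 62.] 23.5 z [20.6 68.5 87.1] rgb [119.3  17.4  14.3]
pepper 0.51 px 272 235 rect [515.  34.] [412. 353.] 4.9 z [ 6.  15.9 23.8] rgb [106.   74.6  45.5]
mug 0.86 px 401 300 rect [509. 593.] [140. 122.] 33.6 z [ 2.2 56.6 98.3] rgb [102.5 104.8  96.3]
mug 0.46 px 374 228 rect [300. 333.] [65. 65.] 7.6 z [25.1 50.8 62.9] rgb [121.4  36.   21.2]
mill 0.68 px 271 234 rect [511.  32.] [421. 355.] 5.2 z [ 7.3 15.9 24.2] rgb [106.1  74.7  45.5]
mill 0.62 px 172 133 rect [ 409. -647.] [276.  58.] 53.7 z [ -0.3  85.6 171.4] rgb [62.8 45.8 34.9]
```

Run:
```python
from h import *
np.set_printoptions(precision=1,suppress=True)
for n in ['top','scene']:
    p=env.read_camera(n);C=cloud(p)
    m=(C[...,2]>118)&(C[...,2]<135)&(abs(C[...,0]-506)<80)&(abs(C[...,1]-405)<80)&(p['depth']>0)
    print(n,'rim',cv2.minEnclosingCircle(C[m][:,:2].astype(np.float32)),m.sum())
    m=(C[...,2]>47)&(C[...,2]<64)&(abs(C[...,0]-506)<220)&(abs(C[...,1]-40)<180)&(p['depth']>0)
    k,l=cv2.connectedComponents(m.astype(np.uint8))
    for i in range(1,k):
        if (l==i).sum()<200: continue
        q=C[l==i]; print('carton',cv2.minAreaRect(q[:,:2].astype(np.float32)),np.median(q[:,2]))
import numpy as np
t=cv2.imread('pics/top1.png');s=cv2.imread('pics/scene1.png')
cv2.imwrite('pics/both.png',cv2.resize(np.vstack([t[80:340],s[60:360]]),None,fx=1.05,fy=1.05))
```

```text
top rim ((505.63873291015625, 396.12664794921875), 57.48142623901367) 199
carton ((545.26220703125, -63.736412048339844), (305.8788146972656, 40.72431945800781), 5.380725383758545) 53.5567763428395
carton ((495.4109191894531, 38.090675354003906), (305.3640441894531, 39.97819519042969), 5.425138473510742) 53.496230688207106
carton ((479.162353515625, 145.75498962402344), (305.8614196777344, 40.59981918334961), 5.295388221740723) 54.076825262442526
scene rim ((508.7399597167969, 393.1212158203125), 60.64845657348633) 224
carton ((543.977294921875, -64.73606872558594), (311.9337463378906, 47.707706451416016), 5.24437952041626) 56.02161243238595
carton ((494.8868408203125, 36.35507583618164), (313.0614318847656, 45.95698928833008), 5.275707244873047) 55.89570836354437
carton ((477.5462951660156, 143.21176147460938), (311.82489013671875, 44.894195556640625), 5.510007858276367) 55.85591170408202
```

View pics/both.png

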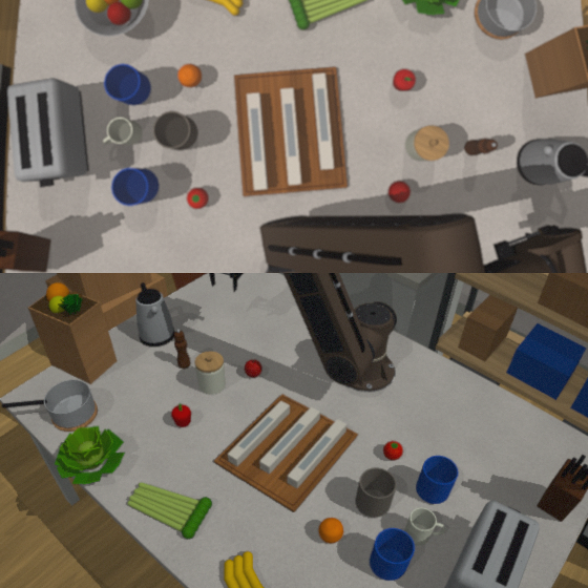

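```bash
python3 - <<'E'
from h import *
s=env.state(); print([np.round(s[k],4).tolist() for k in ['joints','eef_pos','tcp_rot','ft_force','moment']])
for off in [1]:
    q=s['joints']; M=R.from_euler('ZYYZYZ',q).as_matrix() if 0 else (R.from_euler('z',q[0])*R.from_euler('y',q[1]+q[2])*R.from_euler('z',q[3])*R.from_euler('y',q[4])*R.from_euler('z',q[5])).as_matrix()
print(np.round(M.T@ori(s['tcp_rot']),3))
E
python3 -m inch '[[0,0,0,0,0,0,-1]]'
```

```text
[[-1.3756, 0.4909, 1.5589, -0.0, 1.0917, -0.1056], [185.1845, -596.9514, 214.6592], [3.1415, 0.0, 0.3007], [-0.4762, -1.0879, -0.685], [-0.0015, 0.0136, -0.031]]
[[ 0. -1. -0.]
 [ 1.  0.  0.]
 [-0. -0.  1.]]
t: 1.32
eef_pos: [185.2, -596.9, 214.7]
tcp_rot: [3.142, -0.0, 0.301]
ft_force: [-0.3, 0.5, -0.8]
opening: 1.002
grip_force: 0.0
```

```bash
cat > ik.py <<'E'
from h import *
Z=lambda a:R.from_euler('z',a)
Y=lambda a:R.from_euler('y',a)
lo=np.array([-1.13,.06,-2.69]);hi=np.array([4.28,2.93,2.69])
def wrist(Rt,q1,q23):
    M=(Z(q1)*Y(q23)).inv()*R.from_matrix(Rt)*Z(-np.pi/2)
    m=M.as_matrix(); q5=np.arccos(m[2,2])
    q4=np.arctan2(m[1,2],m[0,2]); q6=np.arctan2(m[2,1],-m[2,0])
    out=[]
    for a in (q4-2*np.pi,q4,q4+2*np.pi):
        for b in (q6-2*np.pi,q6,q6+2*np.pi):
            q=np.array([a,q5,b])
            if (q>lo).all() and (q<hi).all(): out.append(q.round(2))
    return out
def frame(z,x):
    z=np.array(z)/np.linalg.norm(z);x=np.array(x,float);x-=z*(x@z);x/=np.linalg.norm(x)
    return np.column_stack([x,np.cross(z,x),z])
E
python3 - <<'E'
from ik import *
d=np.deg2rad
print('down')
for y in (5.3,185.3):
  for q1 in (-13,0,12): print(y,q1,wrist(frame([0,0,-1],[np.cos(d(y)),np.sin(d(y)),0]),d(q1),2.05))
for q1,q23 in((32,2.05),):
  for az in range(-180,180,20):
    for up in (1,-1):
      print(az,up,wrist(frame([np.cos(d(az)),np.sin(d(az)),0],[0,0,up]),d(q1),q23))
E
```

```text
down
5.3 -13 [array([-0.  ,  1.09,  1.25])]
5.3 0 [array([-0.  ,  1.09,  1.48])]
5.3 12 [array([0.  , 1.09, 1.69])]
185.3 -13 [array([ 0.  ,  1.09, -1.89])]
185.3 0 [array([ 0.  ,  1.09, -1.66])]
185.3 12 [array([ 0.  ,  1.09, -1.45])]
-180 1 [array([ 0.94,  2.42, -0.78])]
-180 -1 [array([0.94, 2.42, 2.37])]
-160 1 [array([ 0.43,  2.62, -1.19])]
-160 -1 [array([0.43, 2.62, 1.95])]
-140 1 [array([-0.3 ,  2.64, -1.83])]
-140 -1 [array([-0.3 ,  2.64,  1.31])]
-120 1 [array([-0.86,  2.47, -2.31])]
-120 -1 [array([-0.86,  2.47,  0.84])]
-100 1 []
-100 -1 []
-80 1 []
-80 -1 []
-60 1 []
-60 -1 []
-40 1 []
-40 -1 []
-20 1 []
-20 -1 []
0 1 [array([ 4.08,  0.72, -2.37])]
0 -1 [array([4.08, 0.72, 0.78])]
20 1 [array([ 3.57,  0.52, -1.95])]
20 -1 [array([3.57, 0.52, 1.19])]
40 1 [array([ 2.85,  0.5 , -1.31])]
40 -1 [array([2.85, 0.5 , 1.83])]
60 1 [array([ 2.29,  0.67, -0.84])]
60 -1 [array([2.29, 0.67, 2.31])]
80 1 [array([ 1.96,  0.94, -0.61])]
80 -1 [array([1.96, 0.94, 2.53])]
100 1 [array([ 1.75,  1.23, -0.51])]
100 -1 [array([1.75, 1.23, 2.63])]
120 1 [array([ 1.59,  1.54, -0.48])]
120 -1 [array([1.59, 1.54, 2.66])]
140 1 [array([ 1.42,  1.85, -0.5 ])]
140 -1 [array([1.42, 1.85, 2.64])]
160 1 [array([ 1.23,  2.15, -0.58])]
160 -1 [array([1.23, 2.15, 2.56])]
```

```bash
cat > d.py <<'E'
import sys
from ik import *
# usage: d.py x y z [yawdeg]  target TCP, tool down yaw
s=env.state(); a=list(map(float,sys.argv[1:]))
T=R.from_euler('xyz',s['tcp_rot'])
d=T.inv().apply(np.array(a[:3])-s['eef_pos'])/10
print('t',s['t'],'pos',s['eef_pos'].round(1),'rot',s['tcp_rot'].round(3),'q',s['joints'].round(2),'shift cm',d.round(2))
if len(a)>3:
    y=np.deg2rad(a[3]);G=R.from_matrix(frame([0,0,-1],[np.cos(y),np.sin(y),0]))
    print('rotvec',(T.inv()*G).as_rotvec().round(3))
E
python3 -m inch '[[0,0,0,4.3,-3.33,0,-1],[0,0,0,4.3,-3.33,0,-1],[0,0,0,4.3,-3.33,0,-1],[0,0,0,4.3,-3.33,0,-1],[0,0,0,4.3,-3.33,0,-1],[0,0,0,4.3,-3.33,0,-1],[0,0,0,4.3,-3.33,0,-1],[0,0,0,4.3,-3.33,0,-1],[0,0,0,4.3,-3.33,0,-1],[0,0,0,4.3,-3.33,0,-1],[0,0,0,4.3,-3.33,0,-1],[0,0,0,4.3,-3.33,0,-1],[0,0,0.104,0,0,0,-1],[0,0,0.104,0,0,0,-1],[0,0,0,0,0,0,-1]]'; python3 d.py 560 -63 19 5.3
```

```text
t: 3.2
eef_pos: [559.7, -62.2, 214.6]
tcp_rot: [3.141, -0.0, 0.094]
ft_force: [-0.9, 0.3, 0.8]
opening: 0.999
grip_force: 0.0
t 3.2 pos [559.7 -62.2 214.6] rot [ 3.141 -0.     0.094] q [-0.23  0.4   1.71 -0.    1.03  1.25] shift cm [ 0.02  0.08 19.56]
rotvec [ 0.    -0.     0.001]
```

```bash
cat > wgh.py <<'E'
from h import *
f=[]
for i in range(10):
    env.read_camera('top'); f.append(env.state()['ft_force'])
s=env.state()
print('t',s['t'],'F',np.mean(f,0).round(2),'sd',np.std(f,0).round(2),s['eef_pos'].round(1),s['tcp_rot'].round(3),'open',s['opening'],s['grip_force'])
E
python3 wgh.py
python3 -m inch '[[0,0,0,0,0,5,-1],[0,0,0,0,0,5,-1],[0,0,0,0,0,4,-1],[0,0,0,0,0,3,-1],[0,0,0,0,0,1.5,-1],[0,0,0,0,0,1,-1],[0,0,0,0,0,0,-1],[0,0,0,0,0,0,1],[0,0,0,0,0,0,1],[0,0,0,0,0,0,1],[0,0,0,0,0,0,1],[0,0,0,0,0,0,1]]'; python3 d.py 560 -63 19 5.3
```

```text
t 3.7 F [-0.11  0.03  0.05] sd [0.43 0.5  0.31] [559.6 -62.5 214.6] [ 3.142 -0.     0.093] open 1.0030452567653714 0.0
t: 5.2
eef_pos: [559.6, -62.4, 19.6]
tcp_rot: [3.141, -0.0, 0.093]
ft_force: [0.1, 0.3, -0.5]
opening: 0.532
grip_force: 0.0
t 5.2 pos [559.6 -62.4  19.6] rot [ 3.141 -0.     0.093] q [-0.23  0.67  1.88 -0.    0.59  1.25] shift cm [0.03 0.06 0.06]
rotvec [ 0. -0.  0.]
```

```bash
python3 -m inch '[[0,0,0,0,0,0,1],[0,0,0,0,0,0,1],[0,0,0,0,0,0,1],[0,0,0,0,0,-2,1],[0,0,0,0,0,-2,1],[0,0,0,0,0,0,1],[0,0,0,0,0,0,1]]'; python3 wgh.py
```

```text
t: 6.08
eef_pos: [559.4, -62.4, 59.0]
tcp_rot: [-3.141, 0.001, 0.093]
ft_force: [0.2, 0.8, -0.8]
opening: 0.416
grip_force: 30.0
t 6.575 F [ 0.08 -0.1  -0.49] sd [0.6  0.56 0.45] [559.6 -62.4  59.5] [3.142 0.    0.093] open 0.41892644206831564 29.999881647527218
```

```bash
python3 -m inch '[[0,0,0,0,0,2,1],[0,0,0,0,0,2,1],[0,0,0,0,0,0,1],[0,0,0,0,0,0,-1],[0,0,0,0,0,0,-1],[0,0,0,0,0,0,-1],[0,0,0,0,0,0,-1],[0,0,0,0,0,0,-1],[0,0,0,0,0,0,-1],[0,0,0,0,0,-3.5,-1],[0,0,0,0,0,-3.5,-1],[0,0,0,-2,-5.27,0,-1],[0,0,0,-2,-5.27,0,-1],[0,0,0,0,0,0,-1],[0,0,0,0,0,3.5,-1],[0,0,0,0,0,2.5,-1],[0,0,0,0,0,1,-1],[0,0,0,0,0,0,1],[0,0,0,0,0,0,1],[0,0,0,0,0,0,1]]'
python3 -m inch '[[0,0,0,0,0,0,1],[0,0,0,0,0,0,1],[0,0,0,0,0,0,1],[0,0,0,0,0,0,1],[0,0,0,0,0,0,1],[0,0,0,0,0,-2,1],[0,0,0,0,0,-2,1],[0,0,0,0,0,0,1],[0,0,0,0,0,0,1]]'; python3 wgh.py
```

```text
t: 9.07
eef_pos: [510.5, 38.7, 20.4]
tcp_rot: [3.141, -0.001, 0.093]
ft_force: [0.1, 0.6, 0.2]
opening: 0.739
grip_force: 0.0
t: 10.2
eef_pos: [509.8, 38.8, 59.0]
tcp_rot: [-3.142, 0.001, 0.093]
ft_force: [-1.2, -0.1, -1.1]
opening: 0.418
grip_force: 30.0
t 10.7 F [-0.18 -0.15 -0.41] sd [0.45 0.4  0.41] [510.   38.8  59.5] [3.142 0.    0.093] open 0.4203913556226265 29.99999687075615
```

```bash
python3 -m inch '[[0,0,0,0,0,2,1],[0,0,0,0,0,2,1],[0,0,0,0,0,0,1],[0,0,0,0,0,0,-1],[0,0,0,0,0,0,-1],[0,0,0,0,0,0,-1],[0,0,0,0,0,0,-1],[0,0,0,0,0,0,-1],[0,0,0,0,0,0,-1],[0,0,0,0,0,-3.5,-1],[0,0,0,0,0,-3.5,-1],[0,0,0,-0.2,-5.45,0,-1],[0,0,0,-0.2,-5.45,0,-1],[0,0,0,0,0,0,-1],[0,0,0,0,0,3.5,-1],[0,0,0,0,0,2.5,-1],[0,0,0,0,0,1,-1],[0,0,0,0,0,0,1],[0,0,0,0,0,0,1],[0,0,0,0,0,0,1]]'
python3 -m inch '[[0,0,0,0,0,0,1],[0,0,0,0,0,0,1],[0,0,0,0,0,0,1],[0,0,0,0,0,0,1],[0,0,0,0,0,0,1],[0,0,0,0,0,-2,1],[0,0,0,0,0,-2,1],[0,0,0,0,0,0,1],[0,0,0,0,0,0,1]]'; python3 wgh.py
```

```text
t: 13.2
eef_pos: [496.3, 147.0, 20.4]
tcp_rot: [-3.142, -0.001, 0.093]
ft_force: [0.7, -0.2, -0.9]
opening: 0.739
grip_force: 0.0
t: 14.32
eef_pos: [495.6, 147.0, 58.9]
tcp_rot: [3.142, 0.001, 0.093]
ft_force: [-0.5, -0.8, -4.4]
opening: 0.42
grip_force: 30.0
t 14.825 F [-0.05 -0.05 -3.2 ] sd [0.34 0.47 0.63] [496.  147.   59.5] [3.141 0.    0.093] open 0.4174788359705675 29.99959297478199
```

```bash
python3 -m inch '[[0,0,0,0,0,-2,1],[0,0,0,0,0,-4,1],[0,0,0,0,0,-4,1],[0,0,0,0,0,-5,1],[0,0,0,0,0,-5,1],[0,0,0,0,0,-4,1],[0,0,0,0,0,-4,1],[0,0,-0.1,0,0,0,1],[0,0,-0.17,0,0,0,1],[0,0,-0.17,0,0,0,1],[0,0,-0.17,0,0,0,1],[0,0,-0.17,0,0,0,1],[0,0,-0.17,0,0,0,1],[0,0,-0.17,0,0,0,1],[0,0,-0.17,0,0,0,1],[0,0,-0.17,0,0,0,1],[0,0,-0.17,0,0,0,1],[0,0,-0.1,0,0,0,1],[0,0,0,0,0,0,1]]'; python3 d.py 496 147 340 100
python3 -m inch '[[0,0.1,0,0,0,0,1],[0,0.16,0,0,0,0,1],[0,0.16,0,0,0,0,1],[0,0.16,0,0,0,0,1],[0,0.1,0,0,0,0,1],[0,0,0,0,0,0,1]]'; python3 d.py 496 147 340
```

```text
t: 17.2
eef_pos: [495.7, 147.0, 339.4]
tcp_rot: [-3.141, 0.0, 1.822]
ft_force: [-1.4, -0.4, -3.4]
opening: 0.42
grip_force: 30.0
t 17.2 pos [495.7 147.  339.4] rot [-3.141  0.     1.822] q [ 0.16  0.22  1.63 -0.    1.28 -0.09] shift cm [-0.    0.03 -0.06]
rotvec [-0.     0.     0.077]
t: 17.95
eef_pos: [496.2, 145.9, 338.6]
tcp_rot: [-3.137, -0.679, 1.816]
ft_force: [-0.2, -0.5, -3.5]
opening: 0.421
grip_force: 30.0
t 17.95 pos [496.2 145.9 338.6] rot [-3.137 -0.679  1.816] q [-0.16  0.31  1.68  0.62  1.48 -0.57] shift cm [ 0.18  0.01 -0.04]
```

```bash
python3 -m inch '[[0,0.1,0,0,0,0,1],[0,0.16,0,0,0,0,1],[0,0.16,0,0,0,0,1],[0,0.16,0,0,0,0,1],[0,0.16,0,0,0,0,1],[0,0.15,0,0,0,0,1],[0,0,0,0,0,0,1],[0,0,0,0,0,0,1]]'; python3 d.py 496 147 340
python3 - <<'E'
from h import *
np.set_printoptions(precision=3,suppress=True)
s=env.state();T=ori(s['tcp_rot']);print(T)
g=np.array(s['eef_pos'])-19*T[:,2];print('grasp',g)
for n in ['scene','top']:
    p=env.read_camera(n);C=cloud(p);cv2.imwrite(f'pics/{n}2.png',p['img'][:,:,::-1])
    for m,nm in [((p['depth']>0)&(np.linalg.norm(C[...,:2]-g[:2],axis=-1)<60)&(C[...,2]>90)&(p['img'].min(2)>105),n)]:
        q=C[m];print(n,len(q),'z range',np.percentile(q[:,2],[1,99]),'mean',q.mean(0))
        for a,b in [(150,200),(200,250),(250,290),(390,440),(440,500)]:
            k=(q[:,2]>a)&(q[:,2]<b)
            if k.sum()>5: print(a,k.sum(),q[k].mean(0))
    m=(C[...,2]>118)&(C[...,2]<135)&(abs(C[...,0]-506)<80)&(abs(C[...,1]-405)<80)&(p['depth']>0)
    print('rim',cv2.minEnclosingCircle(C[m][:,:2].astype(np.float32)))
a=cv2.imread('pics/scene2.png')[40:340,100:500];cv2.imwrite('pics/s2.png',cv2.resize(a,None,fx=2,fy=2))
E
```

```text
t: 18.95
eef_pos: [495.9, 147.5, 339.9]
tcp_rot: [3.111, -1.565, 1.855]
ft_force: [0.1, 0.3, -2.6]
opening: 0.422
grip_force: 30.0
t 18.95 pos [495.9 147.5 339.9] rot [ 3.111 -1.565  1.855] q [-0.32  0.61  1.82  1.12  1.93 -0.94] shift cm [ 0.01 -0.   -0.05]
[[-0.002  0.968 -0.251]
 [ 0.006  0.251  0.968]
 [ 1.     0.    -0.006]]
grasp [500.679 129.135 339.993]
scene 458 z range [185.576 479.477] mean [497.416 146.978 377.071]
150 18 [502.845 144.218 187.05 ]
200 48 [498.631 148.964 224.702]
250 41 [495.291 151.954 268.556]
390 62 [496.218 153.71  415.358]
440 179 [498.9   139.968 471.565]
rim ((507.6029968261719, 394.8009948730469), 60.081703186035156)
top 326 z range [429.121 479.218] mean [497.62  133.637 472.599]
390 7 [507.537 117.086 427.588]
440 319 [497.402 134.001 473.587]
rim ((505.73419189453125, 396.49725341796875), 57.8693733215332)
```

View pics/s2.png

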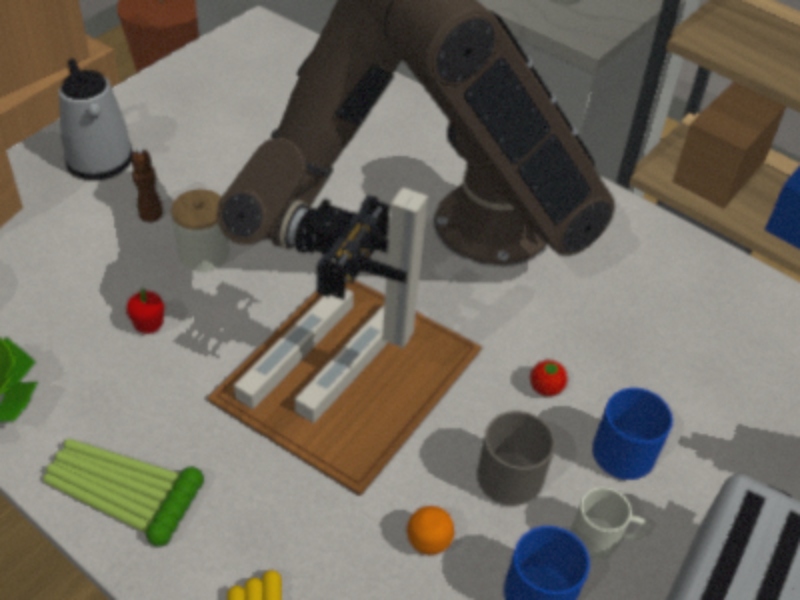

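```bash
cat > look.py <<'E'
from h import *
import sys
np.set_printoptions(precision=3,suppress=True)
s=env.state();T=ori(s['tcp_rot']);print(T)
g=np.array(s['eef_pos'])-19*T[:,2];print('grasp',g,'q',np.round(s['joints'],2),'t',s['t'],'F',s['ft_force'])
for n in ['scene','top']:
    p=env.read_camera(n);C=cloud(p);cv2.imwrite(f'pics/{n}{sys.argv[1]}.png',p['img'][:,:,::-1])
    m=(p['depth']>0)&(np.linalg.norm(C[...,:2]-g[:2],axis=-1)<60)&(C[...,2]>g[2]+100)&(p['img'].min(2)>105)
    q=C[m]; print(n,len(q),'top z',np.percentile(q[:,2],[5,50,95]),'ctr',cv2.minAreaRect(q[q[:,2]>np.median(q[:,2])-4][:,:2].astype(np.float32)))
    m=(C[...,2]>118)&(C[...,2]<135)&(abs(C[...,0]-506)<80)&(abs(C[...,1]-405)<80)&(p['depth']>0)
    if m.sum(): print('rim',cv2.minEnclosingCircle(C[m][:,:2].astype(np.float32)))
a=cv2.imread(f'pics/scene{sys.argv[1]}.png')[120:360,200:500];cv2.imwrite(f'pics/s{sys.argv[1]}.png',cv2.resize(a,None,fx=2.4,fy=2.4))
E
python3 -m inch '[[0,0,0,0,0.6,2.1,1],[0,0,0,0,1.2,4.2,1],[0,0,0,0,1.22,4.2,1],[0,0,0,0,1.22,4.2,1],[0,0,0,0,1.22,4.2,1],[0,0,0,0,1.2,4.2,1],[0,0,0,0,0.6,2.1,1],[0,0,0,0,0,0,1],[0,0,0,0,0,0,1]]'; python3 look.py 3
```

```text
t: 20.18
eef_pos: [503.4, 408.7, 339.5]
tcp_rot: [3.063, -1.57, 1.901]
ft_force: [0.2, 0.2, -2.6]
opening: 0.419
grip_force: 30.0
[[-0.     0.968 -0.249]
 [ 0.001  0.249  0.968]
 [ 1.     0.    -0.001]]
grasp [508.095 390.339 339.537] q [ 0.14  0.62  1.78  1.48  1.65 -0.84] t 20.175 F [ 0.159  0.226 -2.554]
scene 195 top z [455.626 475.086 478.242] ctr ((506.8824768066406, 395.1650390625), (44.58638000488281, 40.87504577636719), 15.893172264099121)
rim ((508.8675842285156, 396.47967529296875), 60.09490203857422)
top 324 top z [465.176 474.901 477.703] ctr ((506.5782470703125, 394.82672119140625), (41.30002212524414, 43.59123229980469), 13.91332721710205)
rim ((505.3322448730469, 397.2169189453125), 57.803096771240234)
```

View pics/s3.png

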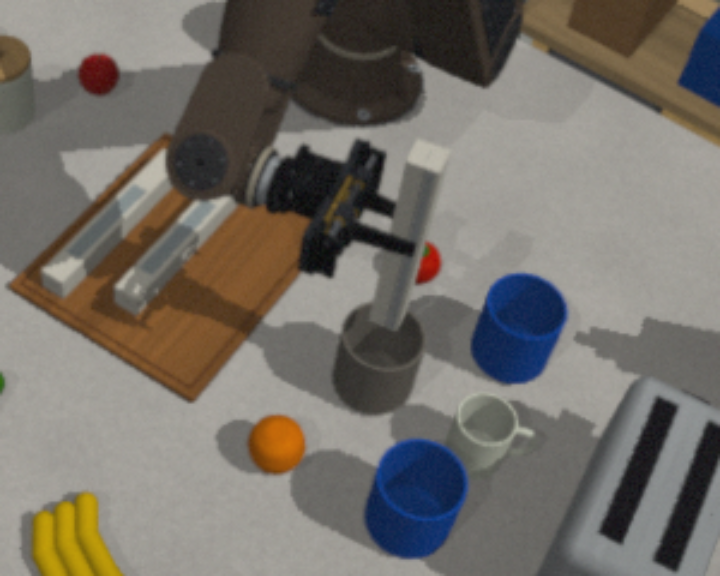

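```bash
python3 -m inch '[[0,0,0,-1.5,0,0,1],[0,0,0,-2,0,0,1],[0,0,0,-2,0,0,1],[0,0,0,-2,0,0,1],[0,0,0,-2,0,0,1],[0,0,0,-2,0,0,1],[0,0,0,-1.5,0,0,1],[0,0,0,-1.5,0,0,1],[0,0,0,-1,0,0,1],[0,0,0,0,0,0,1],[0,0,0,0,0,0,1]]'; python3 look.py 4
```

```text
t: 21.65
eef_pos: [503.5, 409.0, 184.8]
tcp_rot: [2.457, -1.57, 2.508]
ft_force: [0.7, 0.0, -2.8]
opening: 0.417
grip_force: 30.0
[[-0.001  0.968 -0.249]
 [ 0.001  0.249  0.968]
 [ 1.     0.001 -0.001]]
grasp [508.279 390.645 184.825] q [ 0.14  0.87  1.83  1.47  1.62 -1.13] t 21.65 F [ 0.749  0.034 -2.769]
scene 172 top z [313.136 321.47  325.295] ctr ((506.58245849609375, 393.8915710449219), (47.653541564941406, 39.73512649536133), 14.877352714538574)
rim ((507.7997741699219, 397.5361022949219), 60.45758819580078)
top 186 top z [314.988 319.966 323.446] ctr ((508.161376953125, 396.5321960449219), (37.55230712890625, 43.46355438232422), 14.87728214263916)
rim ((541.6781005859375, 386.125), 41.35335922241211)
```

View pics/s4.png

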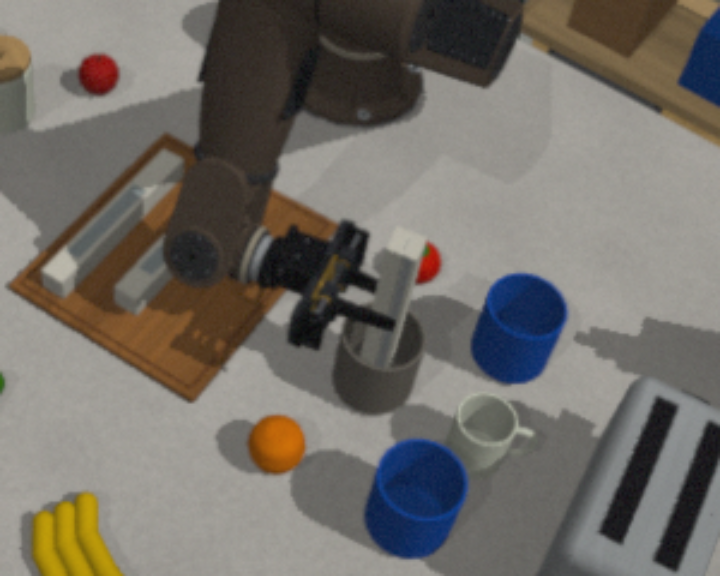

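```bash
python3 -m inch '[[0,0,0,-0.3,0,0,1],[0,0,0,-0.2,0,0,1],[0,0,0,0,0,0,1],[0,0,0,0,0,0,1]]'; python3 wgh.py; python3 -m inch '[[0,0,0,-0.1,0,0,1],[0,0,0,0,0,0,1],[0,0,0,0,0,0,1]]'; python3 wgh.py
```

```text
t: 22.25
eef_pos: [503.5, 409.0, 179.4]
tcp_rot: [-3.103, -1.57, 1.784]
ft_force: [0.2, 0.6, -3.1]
opening: 0.418
grip_force: 30.0
t 22.75 F [ 0.19 -0.16 -3.12] sd [0.61 0.61 0.42] [503.5 409.  179.4] [-3.118 -1.57   1.799] open 0.4195158679307406 30.000140592455864
t: 23.12
eef_pos: [503.4, 409.0, 178.4]
tcp_rot: [-3.075, -1.57, 1.756]
ft_force: [-0.3, -0.0, -2.4]
opening: 0.422
grip_force: 30.0
t 23.625 F [ 0.23 -0.04 -3.27] sd [0.37 0.6  0.22] [503.5 409.  178.4] [ 3.098 -1.57   1.867] open 0.42284797874132884 29.99990399926901
```

```bash
python3 -m inch '[[0,0,0,-0.1,0,0,1],[0,0,0,0,0,0,1],[0,0,0,0,0,0,1]]'; python3 wgh.py;python3 -m inch '[[0,0,0,-0.1,0,0,1],[0,0,0,0,0,0,1],[0,0,0,0,0,0,1]]'; python3 wgh.py
```

```text
t: 24.0
eef_pos: [503.5, 409.0, 177.5]
tcp_rot: [2.91, -1.57, 2.055]
ft_force: [0.2, -0.2, -1.4]
opening: 0.421
grip_force: 30.0
t 24.5 F [ 0.4   0.03 -1.4 ] sd [0.55 0.43 0.62] [503.5 409.  177.5] [ 2.956 -1.57   2.008] open 0.42117036067394703 30.00003106892109
t: 24.88
eef_pos: [503.6, 408.9, 177.4]
tcp_rot: [0.67, -1.569, -1.989]
ft_force: [-0.4, -2.0, 5.3]
opening: 0.422
grip_force: 30.0
t 25.375 F [-0.3  -1.61  6.22] sd [0.66 0.55 0.47] [503.6 408.9 177.4] [ 0.754 -1.57  -2.073] open 0.42063293120505935 30.00019010156393
```

```bash
python3 -m inch '[[0,0,0,0.1,0,0,1],[0,0,0,0,0,0,-1],[0,0,0,0,0,0,-1],[0,0,0,0,0,0,-1],[0,0,0,0,0,0,-1],[0,0,0,0,0,0,-1],[0,0,0,0,0,0,-1],[0,0,0,0,0,0,-1],[0,0,0,0,0,-1,-1],[0,0,0,0,0,-2,-1],[0,0,0,0,0,-3,-1],[0,0,0,0,0,-4,-1],[0,0,0,2,0,-3,-1],[0,0,0,3,0,0,-1],[0,0,0,2,0,0,-1],[0,0,0,0,0,0,-1],[0,0,0,0,0,0,-1],[0,0,0,0,0,0,-1]]'; sed -i "s/^    q=C\[m\]; print.*/    m=(p['depth']>0)\&(np.linalg.norm(C[...,:2]-[506,396],axis=-1)<70)\&(C[...,2]>250); q=C[m]; print(n,len(q),'top z',np.percentile(q[:,2],[5,50,95]),'ctr',cv2.minAreaRect(q[q[:,2]>np.percentile(q[:,2],70)-6][:,:2].astype(np.float32)))/" look.py; python3 look.py 5
python3 - <<'E'
from h import *
p=env.read_camera('top');C=cloud(p)
m=(C[...,2]>47)&(C[...,2]<64)&(abs(C[...,0]-506)<220)&(abs(C[...,1]-40)<180)&(p['depth']>0)
k,l=cv2.connectedComponents(m.astype(np.uint8))
for i in range(1,k):
    if (l==i).sum()>150: q=C[l==i]; print('carton',cv2.minAreaRect(q[:,:2].astype(np.float32)),np.median(q[:,2]))
E
```

```text
t: 27.62
eef_pos: [535.7, 283.4, 246.6]
tcp_rot: [-1.94, -1.569, 0.622]
ft_force: [0.4, 0.0, -0.5]
opening: 1.001
grip_force: 0.0
[[ 0.001  0.968 -0.25 ]
 [ 0.001  0.25   0.968]
 [ 1.    -0.001 -0.001]]
grasp [540.407 264.967 246.612] q [-0.08  0.78  1.79  1.29  1.75 -1.02] t 27.625 F [ 0.377  0.001 -0.511]
scene 361 top z [257.072 305.01  317.329] ctr ((507.4572448730469, 393.21502685546875), (46.31791687011719, 41.21469497680664), 13.446768760681152)
rim ((508.333251953125, 395.5299987792969), 59.764156341552734)
top 350 top z [260.044 310.86  315.818] ctr ((506.4184875488281, 395.2774658203125), (41.043949127197266, 43.00431823730469), 14.41772174835205)
rim ((505.2748107910156, 397.26611328125), 58.187347412109375)
carton ((611.5830078125, -55.39265823364258), (171.5517120361328, 40.204673767089844), 5.201605319976807) 53.73112309799808
```

View pics/s5.png

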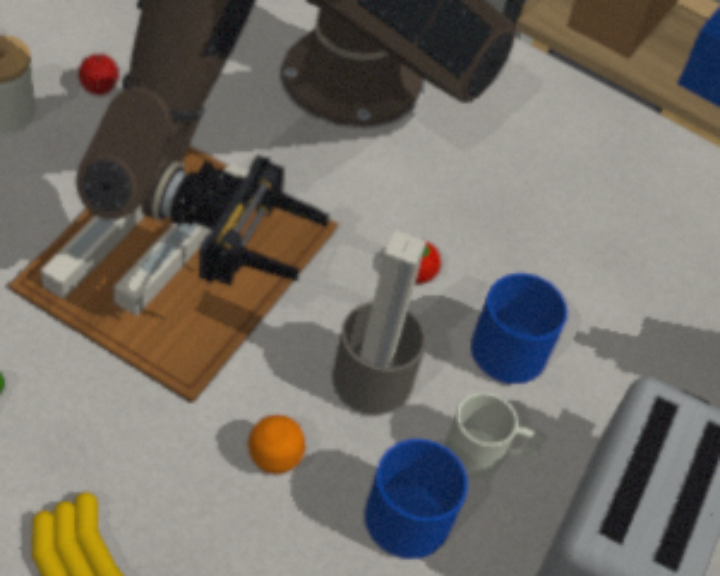

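The carton stands upright in the grey-brown crock (its top at about pixel (405,245)). Its top is at z about 313, so it rests on the crock floor. The two empties lie flat on the board, the crock's rim is where it was, and the gripper is clear.

```bash
python3 -c "
from cell import env
print(env.job_done())"
```

```text
the job is handed in; nothing more can be done
None
```

The full carton (the one nearest the crock) now stands upright on the grey-brown crock's floor, the two empty cartons lie flat on the board, and the job was handed in at about 28 s; no verdict was shown.

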